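# Complete the socket set, shut both lids and show it under its clear lid

## Robot

A 6-joint arm with a two-finger parallel gripper is mounted at the origin on the work surface. World frame = base frame: x ahead of the robot, y to its left, z up, the work surface at z = 0. Lengths are in m, angles in rad, forces in N, time in s.
With the tool pointing down it reaches from about 0.35 to 0.775 m from the base axis. Payload 7.3 kg.
Tool frame: the origin (TCP) lies on the centre line of the jaws, within the pads' length; the fingertips stand tip_reach ahead of it and the grasp point (between the pads) lies 6 mm ahead of it (tip_reach is the distance from the TCP to the fingertips, in m); x points along the fingers, y is the direction in which the jaws open and shut, and the axes are right-handed (so a half turn about x gives the same grasp; the last joint's range is limited). The gripper opens to 92 mm and grips with 3 to 60 N. Pads are 19 mm wide; open, the fingers measure 130 mm over their backs; the gripper's body (75 mm by 190 mm) begins 47 mm behind the grasp point.
Start: joints at [-1.491, 0.342, 1.524, -0, 1.275, -0.146], TCP at [0.118, -0.512, 0.252] pointing down, gripper open.
Joint ranges: [-2.53, 2.53], [-0.77, 2.02], [0.04, 2.7], [-1, 4.14], [0.28, 2.66], [-3.11, 3.11]. Speed limits (rad/s): [2.57, 2.57, 3.14, 3.14, 3.14, 3.14].

## Interface

Orientations are given as [roll, pitch, yaw] about the fixed x, y, z axes, in that order (R = Rz(yaw) Ry(pitch) Rx(roll)).
In Python, from cell import observe, read_camera, get_calibration, hand_in, tip_reach gives the robot as it stands. The module is installed in compiled form; this text tells all that it offers.
- The arm moves only by the shell command python3 -m crank 'ROWS' [FORCE]. ROWS is JSON, a list of rows, each an object of numbers: "fingers": the opening, from -1 (shut) to 1 (fully open); "tx", "ty", "tz": the shift along the tool's x, y, z in units of 40 mm (1.0 is 40 mm); "roll": the turn about the tool's x in units of 10 degrees (1.0 is 10 degrees). In form: [{"fingers": .., "tx": .., "ty": .., "tz": .., "roll": ..}, ...]. A call has exactly 8 rows; each row is the pose to reach, as a shift and turn from the pose commanded when the call began, along the tool's axes at that moment; what a row does not reach only later rows make up. A row lasts 1/8 s, in which the tool goes at most 62.5 mm and 10.7 degrees, less where a joint would pass 70% of its speed; a pose out of reach is approached as far as the arm can. A call with a gripper value outside its range is refused whole. The fingers move at their own pace and stop on an object; FORCE is the grip in N (left out, the last holds). Time passes only in rows, so rows that repeat a pose let the fingers close, or fill a call up. It gives the time, the measured TCP pose, the force and the opening at its end, in the units of the state.
- observe(): the state, without advancing time (a new reading comes with each control period).
- read_camera(name): name is "scene" or "top"; returns (picture, depth): 420x560x3 uint8, red, green, blue; 420x560 float32, m along the optical axis (not along the pixel's ray), 0 where there is no reading.
- get_calibration(name): a dict with "vertical_fov" (degrees; the focal length in pixels is half the picture's height over the tangent of half this angle, whatever the lens; pixels are square), "cx", "cy" (the principal point, pixels), "pose" (4x4, takes a point from camera to world coordinates). Camera axes: x right, y down, z forward; pixel columns grow to the right and rows downward; lengths in m; the calibration is good to about 2 mm. A picture is of the moment at which its call begins. get_calibration takes no time and is no camera call.
- hand_in(): hands the job in, once; it reports no verdict.
The state is a dict: "time": time; "qpos": joint angles; "qvel": joint speeds; "joint_efforts": joint torques, N m; "tool_pos": TCP position; "tool_rot": TCP orientation; "contact_force": force on the tool from outside, world axes, zero at the start; "torque": the same for the moment, N m; "opening": finger opening in m.
Only numpy, scipy, OpenCV 4.12 (cv2) and the standard library are available. Lean on these libraries where they do the work, as an engineer would, in place of code of your own. Each camera call takes 0.05 s, during which the arm holds its last target. There are 200 camera calls.

## Task

Complete the socket set: stand each of the two loose sockets upright, right down in the empty bore of the case that fits its size. Then take the outer lid by its bar handle and bring it gently all the way shut, so that it carries the clear inner lid down with it, and for the stock check raise the outer lid alone again to about half open (45 degrees), leaving the inner lid shut. Do not touch the inner lid with the robot or shift the other things; finish while still holding the handle with the outer lid raised.

Things in the scene. Friction and masses are not known exactly. Their poses are not given: they have to be found in the camera images.
- case: Fixed base of the socket case, grey steel, 140 x 230 x 38 mm, with a flat black tray on top. Origin: centre of the underside; x from the front to the hinge edge, y along the 230 mm, z up. Five round bores, 26 mm deep, 2 mm chamfer, 4 mm wider than their socket: x = -22 mm at y = +70 (empty), 0, -70 (empty); x = +30 mm at y = +36, -36. The three filled ones' sockets stand 14 mm proud.
- hinge (a point): Middle of the hinge line of both lids: case frame x = +70 mm, y = 0, z = +38 mm; the hinge line runs along the case's y.
- big_bore (a point): Centre of the mouth of the wider empty bore (38 mm wide, 26 mm deep), in the plane of the tray's top. Axes as the case.
- small_bore (a point): Centre of the mouth of the narrower empty bore (29 mm wide, 26 mm deep), in the plane of the tray's top. Axes as the case.
- big_socket: Loose steel socket, a plain cylinder 34 mm in diameter and 40 mm long, about 0.15 kg, standing upright on the bench with its hexagon opening up. Origin: centre of its underside; z up along its axis. It belongs in the 38 mm bore, standing on the bore's floor, 12 mm above the bench.
- small_socket: Loose steel socket, a plain cylinder 25 mm in diameter and 40 mm long, about 0.085 kg, standing upright on the bench with its hexagon opening up. Origin: centre of its underside; z up along its axis. It belongs in the 29 mm bore, standing on the bore's floor, 12 mm above the bench.
- outer_lid (a joint): Angle (rad) of the grey steel outer lid: 0 = shut, grows as it opens, stop at 1.8; starts about upright. Lid 140 x 230 mm, 30 mm deep, 0.3 kg. Slightly stiff hinge: beyond about 1.05 rad it stays put, below that it falls shut unless held. Two rubber bumpers under it push the inner lid down as it is lowered; they cannot pull it up.
- inner_lid (a joint): Angle (rad) of the clear plastic inner lid, on the same hinge line under the outer lid: 0 = shut over the sockets, grows as it opens; starts open, a few degrees in front of the outer lid. A dome 130 x 214 mm, 23 mm high, 20 mm of room inside, 0.08 kg; its friction hinge lets it stay at any angle.
- set_1: Steel socket 28 mm in diameter, already in the middle front bore. Leave it.
- set_2: Steel socket 31 mm in diameter, already in the back bore at y = +36 mm. Leave it.
- set_3: Steel socket 22 mm in diameter, already in the back bore at y = -36 mm. Leave it.
- ratchet: Bystander: ratchet handle 230 mm long, up to 34 mm high, lying along its x. Origin: on the bench under its middle.
- extension: Bystander: steel extension bar 125 mm long, 22 mm thick, lying along its x. Origin: on the bench under its middle.
- screw_box: Bystander: carton of screws 75 x 105 x 55 mm. Origin: centre of the underside.
- spray_can: Bystander: standing spray can, 65 mm in diameter, 190 mm high. Origin: centre of the underside.
- tape_roll: Bystander: roll of tape lying flat, 100 mm in diameter, 48 mm high. Origin: centre of the underside.
- cartridge: Bystander: sealant cartridge 49 mm in diameter, 212 mm long, lying along its y. Origin: on the bench under its middle.
- nut: Bystander: steel hexagon nut 36 mm across flats, 19 mm high, lying flat. Origin: centre of the underside.
- lid_handle (a point): Middle of the steel bar handle on the front of the outer lid: a round bar 10 mm in diameter, 110 mm long between two legs, 40 mm off the lid's front wall (the bar is the solid outer_lid_c6). y along the bar, x towards the hinge within the lid, z out of the lid's top. It swings with the lid; shut, it is 180 mm in front of the hinge line and 14 mm above it.
- inner_front (a point): Middle of the front wall of the clear inner lid (half way up its 20 mm), 130 mm in front of the hinge line when shut; moves with the inner lid. The robot must not touch this lid.

How it is judged:
On the way, in this order (a step that is already met when the one before it is completed fails the run):
1. both loose sockets stand upright and fully down in their own bores, let go (horizontal distance between big_socket and big_bore below 0.005 m and z of big_socket in the frame of big_bore below -0.022 m and angle between each of big_socket, small_socket's own z axis and vertical below 0.2 rad and horizontal distance between small_socket and small_bore below 0.005 m and z of small_socket in the frame of small_bore below -0.022 m and contact force between the fingers and big_socket below 0.1 N and contact force between the fingers and small_socket below 0.1 N), for 0.2 s.
2. both lids are shut (value of joint each of outer_lid, inner_lid below 0.04 rad), for 0.2 s.
At the end, for the whole second after the job is handed in: Each loose socket stands fully down (at least 22 of the 26 mm) and upright in its own bore; the inner lid is shut (within 0.04 rad); the outer lid is held still by its handle between 0.5 and 1.05 rad (about 29 to 60 degrees) open, with the fingers on the handle (horizontal distance between big_socket and big_bore below 0.005 m and z of big_socket in the frame of big_bore below -0.022 m and angle between each of big_socket, small_socket's own z axis and vertical below 0.2 rad and horizontal distance between small_socket and small_bore below 0.005 m and z of small_socket in the frame of small_bore below -0.022 m and value of joint inner_lid below 0.04 rad and value of joint outer_lid between 0.5 and 1.05 rad and velocity of joint outer_lid between -0.1 and 0.1 rad/s and contact force between the fingers and outer_lid_c6 above 0.5 N); the arm keeps its last pose, push and grip.
It fails at once if the robot touches the inner lid (contact force between any of the arm, the fingers and inner_lid above 0.5 N).
It fails at once if the inner lid is raised again (velocity of joint inner_lid above 0.5 rad/s).
It fails at once if the outer lid is let fall or slammed (faster than 2.5 rad/s) (velocity of joint outer_lid below -2.5 rad/s).
It fails at once if another thing on the bench or in the case is shifted by more than 20 mm (distance of any of set_1, set_2, set_3, ratchet, extension, screw_box, spray_can, tape_roll, cartridge, nut from where it was at the start of the episode above 0.02 m).
It also fails if it takes over 72 s, if anything falls off the work surface, if the arm or the gripper's body presses on something with over 40 N, if the wrist force passes 120 N, or if a joint passes its speed limit or range.

## Working session

There is one attempt and no reset: what is moved stays moved. The work goes in short steps, Python scripts to look and compute and a shell command to move; the robot and the scene stay as the last step left them, time stands still between calls to the robot, and variables do not carry over. Pictures are saved under pics/ and viewed, about 8 in all and at most 12, crops included, and the job is handed in when it is done.

```bash
mkdir -p pics; cat > h.py <<'E'
import numpy as np,cv2
from cell import *
def pts(name):
    p,d=read_camera(name);c=get_calibration(name)
    f=p.shape[0]/2/np.tan(np.radians(c["vertical_fov"])/2)
    v,u=np.mgrid[:p.shape[0],:p.shape[1]]
    X=np.stack([(u-c["cx"])/f*d,(v-c["cy"])/f*d,d,np.ones_like(d)],-1)@np.array(c["pose"]).T
    return p,d,X[...,:3]
E
python3 - <<'E'
from h import *
for n in("scene","top"):
    p,d,X=pts(n);cv2.imwrite(f"pics/{n}0.png",p[...,::-1]);np.savez(f"{n}0.npz",p=p,d=d,X=X)
    c=get_calibration(n);print(n,c["vertical_fov"],c["cx"],c["cy"],np.round(c["pose"],3).tolist())
print(observe(),tip_reach)
E
```

```text
scene 57.98875557233745 276.14282281778964 213.6437402314054 [[-0.855, -0.478, 0.2, 0.416], [-0.518, 0.793, -0.32, 0.35], [-0.006, -0.377, -0.926, 1.024], [0.0, 0.0, 0.0, 1.0]]
top 56.36967637940862 282.2547207175653 199.5594900494242 [[0.024, -0.988, 0.151, 0.467], [-1.0, -0.025, -0.002, 0.019], [0.005, -0.15, -0.989, 1.067], [0.0, 0.0, 0.0, 1.0]]
{'time': 0.1, 'qpos': array([-1.49096826e+00,  3.42636880e-01,  1.52488908e+00,  1.25921022e-05,
        1.27538640e+00, -1.45988680e-01]), 'qvel': array([-0.00036196, -0.00284194, -0.00393484, -0.00034711,  0.0006163 ,
        0.00050463]), 'joint_efforts': array([ 2.05439705e-03, -4.32004237e+01, -2.44694227e+01,  7.19339051e-02,
        5.26567816e-02, -4.95258269e-05]), 'tool_pos': array([ 0.11755469, -0.51135073,  0.25113414]), 'tool_rot': array([-1.72590937,  1.56947657,  1.64149636]), 'contact_force': array([ 0.14429405, -0.70639785, -0.14791686]), 'torque': array([ 0.01383757, -0.05759579,  0.04698434]), 'opening': 0.09198812301346906} 0.025
```

View pics/scene0.png

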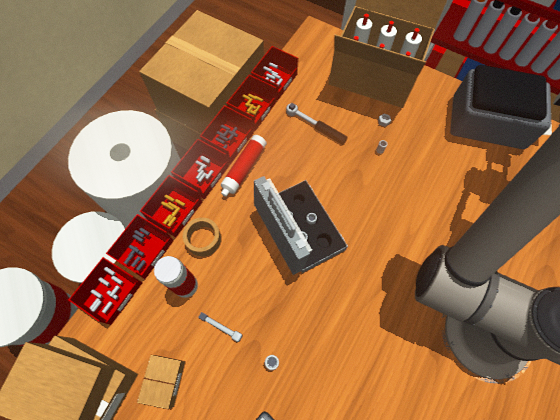

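View pics/top0.png

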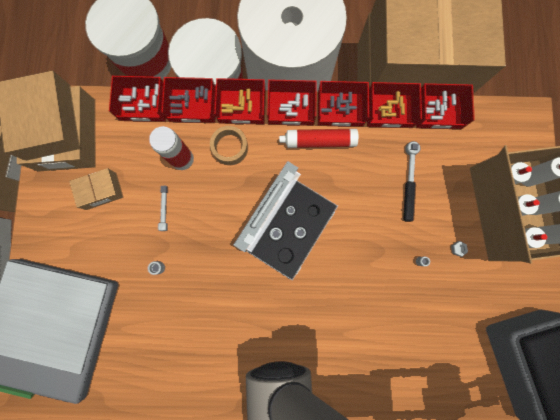

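The scene view shows the case at about (305,230), with the lids raised on its upper-left side. In the top view the big bore is at about (286,256) and the small bore at (313,211). The loose sockets are near (155,268) and (424,261), and the nut is at (460,249). Next I measure.

```bash
cat >> h.py <<'E'
def plane(name,uv,z):
    c=get_calibration(name);P=np.array(c["pose"]);f=210/np.tan(np.radians(c["vertical_fov"])/2)
    uv=np.atleast_2d(uv).astype(float)
    r=np.c_[(uv[:,0]-c["cx"])/f,(uv[:,1]-c["cy"])/f,np.ones(len(uv))]@P[:3,:3].T
    return (P[:3,3]+r*((z-P[2,3])/r[:,2])[:,None])[:,:2]
def proj(name,w):
    c=get_calibration(name);P=np.linalg.inv(np.array(c["pose"]));f=210/np.tan(np.radians(c["vertical_fov"])/2)
    q=np.r_[w,1]@P.T;return np.array([q[0]/q[2]*f+c["cx"],q[1]/q[2]*f+c["cy"]])
def comps(name,X,xy,rad,z0,z1,zt,amin=8):
    "components of pixels with height z0..z1 near xy; centroid cast to plane zt, mean height, area, extent"
    m=((X[...,2]>z0)&(X[...,2]<z1)&(np.hypot(X[...,0]-xy[0],X[...,1]-xy[1])<rad)).astype(np.uint8)
    k,l,s,c=cv2.connectedComponentsWithStats(m)
    for i in range(1,k):
        if s[i,4]<amin: continue
        v,u=np.nonzero(l==i); ct=np.concatenate(cv2.findContours((l==i).astype(np.uint8),0,1)[0])
        (a,b),r=cv2.minEnclosingCircle(ct)
        print(name,"c",c[i].round(1),"xy",plane(name,c[i],zt).round(4)[0],"enc",plane(name,(a,b),zt).round(4)[0],"r px",round(r,1),"A",s[i,4],"z",np.median(X[v,u,2]).round(4))
E
python3 - <<'E'
from h import *
T=np.load("top0.npz");S=np.load("scene0.npz")
for n,D in(("top",T),("scene",S)):
    X=D["X"]
    for nm,uv in(("big",(155,268)),("small",(424,261)),("nut",(460,249))):
        xy=plane("top",uv,.04)[0]; print(nm,xy.round(3)); comps(n,X,xy,.03,.028 if nm!="nut" else .012,.05,.04 if nm!="nut" else .019)
    print("sets"); comps(n,X,plane("top",(291,225),.05)[0],.05,.044,.06,.052)
    print("bores"); 
    for uv in((286,256),(313,211)): comps(n,X,plane("top",uv,.038)[0],.026,-.02,.0345,.038)
    m=((X[...,2]>.034)&(X[...,2]<.042)&(np.hypot(*(X[...,:2]-plane("top",(290,235),.04)[0]).transpose(2,0,1))<.2)).astype(np.uint8)
    v,u=np.nonzero(m); r=cv2.minAreaRect((plane(n,np.c_[u,v],.038)*1000).astype(np.float32)); print("tray",r)
    # lids
    m=(X[...,2]>.07)&(np.hypot(*(X[...,:2]-plane("top",(270,205),.04)[0]).transpose(2,0,1))<.17)
    Q=X[m]; print("lid n",len(Q),"zmax",np.percentile(Q[:,2],[50,90,99,100]).round(3))
    b=Q[Q[:,2]>.205]; print(len(b), b.mean(0).round(3) if len(b) else 0, b.min(0) if len(b) else 0,b.max(0) if len(b) else 0)
def crop(D,y0,y1,x0,x1,k):return cv2.resize(D["p"][y0:y1,x0:x1,::-1],None,fx=k,fy=k,interpolation=cv2.INTER_CUBIC)
a=crop(T,155,290,225,345,3);b=crop(S,170,280,245,355,3);w=np.zeros((410,700,3),np.uint8);w[:a.shape[0],:a.shape[1]]=a;w[:b.shape[0],365:365+b.shape[1]]=b[:,:335];cv2.imwrite("pics/crop1.png",w)
E
```

```text
big [0.437 0.341]
top c [154.5 267.7] xy [0.4374 0.3426] enc [0.437  0.3416] r px 7.2 A 96 z 0.0387
small [ 0.471 -0.354]
top c [424.4 261.2] xy [ 0.4708 -0.3551] enc [ 0.4709 -0.3551] r px 5.4 A 59 z 0.0381
nut [ 0.504 -0.449]
top c [460.  248.2] xy [ 0.5074 -0.4587] enc [ 0.5079 -0.4588] r px 7.6 A 152 z 0.018
sets
top c [290.5 209.8] xy [ 0.5948 -0.0046] enc [ 0.5947 -0.0046] r px 4.2 A 31 z 0.0508
top c [300.1 232.2] xy [ 0.537  -0.0307] enc [ 0.5377 -0.0304] r px 5.4 A 49 z 0.0518
top c [278.2 232.1] xy [0.5361 0.0261] enc [0.5335 0.0316] r px 5.8 A 33 z 0.0517
bores
top c [285.6 255.2] xy [0.4774 0.0053] enc [0.4778 0.0058] r px 7.5 A 168 z 0.0121
top c [313.8 210.1] xy [ 0.5975 -0.0667] enc [ 0.5973 -0.0676] r px 5.6 A 93 z 0.0129
tray ((548.18994140625, -12.706130981445312), (139.9342803955078, 229.79534912109375), 59.167762756347656)
lid n 2692 zmax [0.181 1.067 1.067 1.067]
1120 [0.493 0.026 0.883] [0.46681493 0.01918457 0.20668782] [0.63696011 0.08224272 1.06736083]
big [0.437 0.341]
scene c [271.7 362. ] xy [0.4371 0.3473] enc [0.4374 0.3472] r px 7.3 A 84 z 0.0403
small [ 0.471 -0.354]
scene c [382.5 143.9] xy [ 0.4707 -0.3505] enc [ 0.4705 -0.3503] r px 4.6 A 55 z 0.0379
nut [ 0.504 -0.449]
scene c [384.8 118.6] xy [ 0.5058 -0.4549] enc [ 0.5061 -0.4569] r px 6.3 A 95 z 0.0183
sets
scene c [311.4 217.2] xy [ 0.537  -0.0265] enc [ 0.5363 -0.026 ] r px 5.1 A 52 z 0.0508
scene c [304.6 233.3] xy [0.5299 0.0239] enc [0.5299 0.0245] r px 3.5 A 17 z 0.0512
bores
scene c [323.9 240.1] xy [0.4767 0.0091] enc [0.4768 0.0102] r px 6.8 A 138 z 0.0137
scene c [299.  198.9] xy [ 0.5966 -0.0629] enc [ 0.5968 -0.0617] r px 5.3 A 71 z 0.0144
tray ((555.04638671875, 3.582275390625), (170.56788635253906, 230.52159118652344), 59.25663375854492)
lid n 2362 zmax [0.176 0.194 0.225 0.228]
220 [0.583 0.055 0.222] [0.53351394 0.02173818 0.20529372] [0.63610834 0.08623347 0.22767849]
```

View pics/crop1.png

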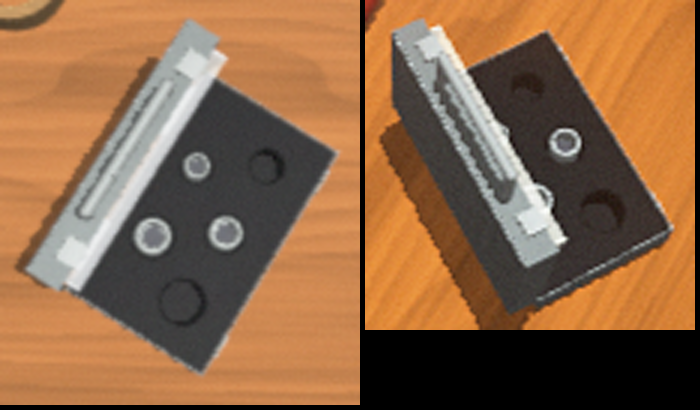

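The crop shows the tray with the big bore at the lower end and the small bore at the upper end. The clear lid is just in front of the outer lid, and the handle bar is on top. The two cameras differ by a constant 4 mm or so in y, so I use their average.

```bash
cat >> h.py <<'E'
from scipy.spatial.transform import Rotation as Ro
def go(x,y,z,jaw=None):
    "rows shift (units) from current commanded pose ~ measured pose to TCP x,y,z; jaw=jaw axis heading deg"
    o=observe();R=Ro.from_euler("xyz",o["tool_rot"]).as_matrix()
    d=R.T@(np.array([x,y,z])-o["tool_pos"])/.04
    s="t=%.2f F=%s open=%.4f pos=%s | tx %.3f ty %.3f tz %.3f"%(o["time"],o["contact_force"].round(1),o["opening"],o["tool_pos"].round(4),*d)
    h=np.degrees(np.arctan2(R[1,1],R[0,1]))
    if jaw is not None: s+=" roll %.3f"%(((h-jaw+90)%180-90)/10)
    print(s," jawhead %.1f q6 %.2f down %.4f"%(h,o["qpos"][5],R[2,0]))
CY=149.1  # heading of case y
E
python3 - <<'E'
from h import *
X=np.load("top0.npz")["X"]
m=(X[...,1]<-.2)&(X[...,0]<.5)&(X[...,0]>.05)&(X[...,1]>-.72);print(np.percentile(X[m][:,2],[50,90,99,100]))
m&=(X[...,2]>.06); print(X[m].min(0),X[m].max(0))
go(.4707,-.3528,.15,CY)
go(.4707,-.3528,.15,CY-90)
E
```

```text
[0.00105068 0.1260137  0.15912659 0.2365912 ]
[ 0.10424311 -0.67120699  0.06000847] [ 0.49988888 -0.50419131  0.2365912 ]
t=0.10 F=[ 0.1 -0.7 -0.1] open=0.0920 pos=[ 0.1176 -0.5114  0.2511] | tx 2.533 ty -1.883 tz -9.491 roll -4.616  jawhead -77.1 q6 -0.15 down -1.0000
t=0.10 F=[ 0.1 -0.7 -0.1] open=0.0920 pos=[ 0.1176 -0.5114  0.2511] | tx 2.533 ty -1.883 tz -9.491 roll 4.384  jawhead -77.1 q6 -0.15 down -1.0000
```

```bash
python3 -m crank '[{"fingers":0,"tx":0,"ty":-0.24,"tz":-1.19,"roll":-0.8},{"fingers":0,"tx":0,"ty":-0.48,"tz":-2.4,"roll":-1.6},{"fingers":0,"tx":0,"ty":-0.72,"tz":-3.6,"roll":-2.4},{"fingers":0,"tx":0,"ty":-0.96,"tz":-4.8,"roll":-3.2},{"fingers":0,"tx":0,"ty":-1.2,"tz":-6,"roll":-4},{"fingers":0,"tx":0.5,"ty":-1.43,"tz":-7.2,"roll":-4.62},{"fingers":0,"tx":1.3,"ty":-1.66,"tz":-8.4,"roll":-4.62},{"fingers":0,"tx":2.2,"ty":-1.883,"tz":-9.491,"roll":-4.62}]' 30; python3 -c "
from h import *
go(.4707,-.3528,.054,CY)"
```

```text
time: 1.1
tool_pos: [0.4723, -0.3525, 0.1628]
tool_rot: [1.263, 1.57, -0.846]
contact_force: [0.6, 0.3, 0.0]
opening: 0.0458
t=1.10 F=[0.6 0.3 0. ] open=0.0458 pos=[ 0.4723 -0.3525  0.1628] | tx 2.721 ty -0.032 tz 0.027 roll 0.006  jawhead -30.8 q6 -0.23 down -1.0000
```

```bash
python3 -m crank '[{"fingers":0,"tx":0.8},{"fingers":0,"tx":1.6},{"fingers":0,"tx":2.3},{"fingers":0,"tx":2.73},{"fingers":0,"tx":2.73},{"fingers":-0.6,"tx":2.73},{"fingers":-0.8,"tx":2.73},{"fingers":-0.8,"tx":2.73}]' 30; python3 - <<'E'
from h import *
go(.4707,-.3528,.054,CY)
p,d,X=pts("scene");comps("scene",X,(.471,-.351),.02,.028,.045,.04)
p,d,X=pts("top");comps("top",X,(.471,-.351),.02,.028,.045,.04)
E
```

```text
t=1.10 F=[0.6 0.3 0. ] open=0.0458 pos=[ 0.4723 -0.3525  0.1628] | tx 2.721 ty -0.032 tz 0.027 roll 0.006  jawhead -30.8 q6 -0.23 down -1.0000
scene c [382.7 143.9] xy [ 0.4701 -0.3508] enc [ 0.4697 -0.3507] r px 4.4 A 52 z 0.0371
top c [423.8 260.7] xy [ 0.472  -0.3536] enc [ 0.472  -0.3543] r px 5.2 A 48 z 0.0376invalid input at $[0]: expected keys fingers, tx, ty, tz, roll
```

```bash
python3 -m crank '[{"fingers":0,"tx":0.8,"ty":0,"tz":0,"roll":0},{"fingers":0,"tx":1.6,"ty":0,"tz":0,"roll":0},{"fingers":0,"tx":2.3,"ty":0,"tz":0,"roll":0},{"fingers":0,"tx":2.73,"ty":0,"tz":0,"roll":0},{"fingers":0,"tx":2.73,"ty":0,"tz":0,"roll":0},{"fingers":-0.8,"tx":2.73,"ty":0,"tz":0,"roll":0},{"fingers":-0.8,"tx":2.73,"ty":0,"tz":0,"roll":0},{"fingers":-0.8,"tx":2.73,"ty":0,"tz":0,"roll":0}]' 30; python3 - <<'E'
from h import *
go(.4707,-.3528,.054,CY)
p,d,X=pts("scene");comps("scene",X,(.471,-.351),.02,.028,.042,.04);cv2.imwrite("pics/g1.png",cv2.resize(p[90:230,320:440,::-1],None,fx=4,fy=4))
E
```

```text
time: 2.2
tool_pos: [0.4712, -0.3537, 0.0555]
tool_rot: [1.309, 1.569, -0.801]
contact_force: [0.2, -0.0, 1.9]
opening: 0.0236
t=2.20 F=[ 0.2 -0.   1.9] open=0.0236 pos=[ 0.4712 -0.3537  0.0555] | tx 0.037 ty -0.021 tz -0.014 roll 0.004  jawhead -30.9 q6 -0.24 down -1.0000
scene c [380.2 144.9] xy [ 0.4751 -0.344 ] enc [ 0.4747 -0.3416] r px 5.4 A 27 z 0.0368
```

```bash
python3 -m crank '[{"fingers":-0.8,"tx":-1,"ty":0,"tz":0,"roll":0},{"fingers":-0.8,"tx":-2,"ty":0,"tz":0,"roll":0},{"fingers":-0.8,"tx":-2.75,"ty":0,"tz":0,"roll":0},{"fingers":-0.8,"tx":-2.75,"ty":0,"tz":0,"roll":0},{"fingers":-0.8,"tx":-2.75,"ty":0,"tz":0,"roll":0},{"fingers":-0.8,"tx":-2.75,"ty":0,"tz":0,"roll":0},{"fingers":-0.8,"tx":-2.75,"ty":0,"tz":0,"roll":0},{"fingers":-0.8,"tx":-2.75,"ty":0,"tz":0,"roll":0}]' 30; python3 - <<'E'
from h import *
go(.5970,-.0648,.16,CY)
ex=np.array([np.cos(np.radians(59.1)),np.sin(np.radians(59.1))]);ey=np.array([-ex[1],ex[0]])
for n in("top","scene"):
    X=np.load(n+"0.npz")["X"];q=X[...,:2]-[.548,-.010+(-.002 if n=="top" else .002)];a=q@ex;b=q@ey
    for z0,z1 in((.08,.11),(.11,.14),(.14,.17),(.17,.2),(.2,.24)):
        m=(abs(b)<.13)&(abs(a)<.16)&(X[...,2]>z0)&(X[...,2]<z1)
        if m.sum()>5: print(n,z0,m.sum(),np.percentile(a[m],[1,5,50,95,99]).round(3))
    m=(abs(b)<.06)&(abs(a)<.16)&(X[...,2]>.205)&(X[...,2]<.26); print("bar",a[m].mean(),b[m].mean(),b[m].min(),b[m].max(),np.percentile(X[m][:,2],[50,95]))
E
```

```text
time: 3.25
tool_pos: [0.4706, -0.3532, 0.164]
tool_rot: [-1.749, 1.57, 2.425]
contact_force: [-0.2, 0.5, -0.3]
opening: 0.0237
t=3.25 F=[-0.2  0.5 -0.3] open=0.0237 pos=[ 0.4706 -0.3532  0.164 ] | tx 0.101 ty -0.986 tz -7.810 roll 0.003  jawhead -30.9 q6 -0.24 down -1.0000
top 0.14 461 [0.051 0.051 0.056 0.062 0.063]
top 0.17 1109 [0.058 0.063 0.076 0.091 0.092]
top 0.2 246 [0.068 0.069 0.073 0.078 0.078]
bar 0.07296826429788905 0.0007115544510642213 -0.05907599183383964 0.05883612838998691 [0.22274844 0.22484866]
scene 0.08 237 [0.069 0.081 0.096 0.097 0.098]
scene 0.11 259 [0.068 0.078 0.094 0.095 0.096]
scene 0.14 517 [0.049 0.05  0.09  0.093 0.094]
scene 0.17 1048 [0.056 0.062 0.079 0.091 0.091]
scene 0.2 228 [0.067 0.068 0.073 0.077 0.077]
bar 0.07251048357647064 0.0023351558198190297 -0.0588739971911976 0.059710045636336084 [0.22239403 0.2249914 ]
```

```bash
python3 -m crank '[{"fingers":-0.8,"tx":0,"ty":-0.14,"tz":-1.1,"roll":0},{"fingers":-0.8,"tx":0,"ty":-0.3,"tz":-2.3,"roll":0},{"fingers":-0.8,"tx":0,"ty":-0.45,"tz":-3.5,"roll":0},{"fingers":-0.8,"tx":0,"ty":-0.6,"tz":-4.7,"roll":0},{"fingers":-0.8,"tx":0,"ty":-0.75,"tz":-5.9,"roll":0},{"fingers":-0.8,"tx":0,"ty":-0.9,"tz":-7,"roll":0},{"fingers":-0.8,"tx":0,"ty":-0.986,"tz":-7.81,"roll":0},{"fingers":-0.8,"tx":0,"ty":-0.986,"tz":-7.81,"roll":0}]' 30;  python3 -m crank '[{"fingers":-0.8,"tx":0.6,"ty":0,"tz":0,"roll":0},{"fingers":-0.8,"tx":1.1,"ty":0,"tz":0,"roll":0},{"fingers":-0.8,"tx":1.4,"ty":0,"tz":0,"roll":0},{"fingers":-0.8,"tx":1.5,"ty":0,"tz":0,"roll":0},{"fingers":-0.8,"tx":1.5,"ty":0,"tz":0,"roll":0},{"fingers":-0.8,"tx":1.5,"ty":0,"tz":0,"roll":0},{"fingers":-0.8,"tx":1.5,"ty":0,"tz":0,"roll":0},{"fingers":-0.8,"tx":1.5,"ty":0,"tz":0,"roll":0}]' 30; python3 - <<'E'
from h import *
go(.5970,-.0648,.066,CY)
a,d,X=pts("scene");comps("scene",X,(.597,-.065),.026,-.02,.0345,.038)
b,d,X=pts("top")
w=np.hstack([cv2.resize(a[160:260,255:355],None,fx=4,fy=4),cv2.resize(b[165:265,265:365],None,fx=4,fy=4)]);cv2.imwrite("pics/b1.png",w[...,::-1])
E
```

```text
time: 4.25
tool_pos: [0.5977, -0.0626, 0.1642]
tool_rot: [-2.746, 1.571, 1.431]
contact_force: [0.4, 0.1, -1.6]
opening: 0.0238
time: 5.25
tool_pos: [0.5972, -0.0649, 0.1048]
tool_rot: [1.743, 1.57, -0.366]
contact_force: [0.4, -0.0, -0.4]
opening: 0.0235
t=5.25 F=[ 0.4 -0.  -0.4] open=0.0235 pos=[ 0.5972 -0.0649  0.1048] | tx 0.971 ty -0.007 tz 0.002 roll 0.005  jawhead -30.9 q6 0.30 down -1.0000
scene c [297.3 201. ] xy [ 0.5974 -0.0548] enc [ 0.5982 -0.0578] r px 4.0 A 27 z 0.0127
```

View pics/b1.png

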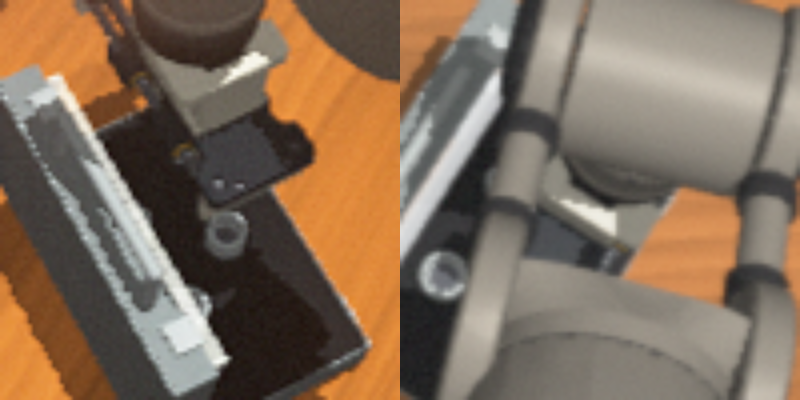

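```bash
python3 -m crank '[{"fingers":-0.8,"tx":0.2,"ty":0,"tz":0,"roll":0},{"fingers":-0.8,"tx":0.3,"ty":0,"tz":0,"roll":0},{"fingers":-0.8,"tx":0.4,"ty":0,"tz":0,"roll":0},{"fingers":-0.8,"tx":0.45,"ty":0,"tz":0,"roll":0},{"fingers":-0.8,"tx":0.5,"ty":0,"tz":0,"roll":0},{"fingers":-0.8,"tx":0.5,"ty":0,"tz":0,"roll":0},{"fingers":-0.8,"tx":0.5,"ty":0,"tz":0,"roll":0},{"fingers":-0.8,"tx":0.5,"ty":0,"tz":0,"roll":0}]' 30; python3 -c "
from h import *
go(.5970,-.0648,.066,CY);print(observe()['torque'])"
```

```text
time: 6.35
tool_pos: [0.5972, -0.0649, 0.0846]
tool_rot: [1.57, 1.57, -0.54]
contact_force: [-0.9, -0.9, -0.7]
opening: 0.0239
t=6.35 F=[-0.9 -0.9 -0.7] open=0.0239 pos=[ 0.5972 -0.0649  0.0846] | tx 0.466 ty -0.006 tz -0.001 roll 0.004  jawhead -30.9 q6 0.30 down -1.0000
[-0.04878435 -0.02878043  0.0216983 ]
```

```bash
python3 -m crank '[{"fingers":-0.8,"tx":0.15,"ty":0,"tz":0,"roll":0},{"fingers":-0.8,"tx":0.3,"ty":0,"tz":0,"roll":0},{"fingers":-0.8,"tx":0.39,"ty":0,"tz":0,"roll":0},{"fingers":-0.8,"tx":0.39,"ty":0,"tz":0,"roll":0},{"fingers":-0.1,"tx":0.39,"ty":0,"tz":0,"roll":0},{"fingers":-0.1,"tx":0.39,"ty":0,"tz":0,"roll":0},{"fingers":-0.1,"tx":0.39,"ty":0,"tz":0,"roll":0},{"fingers":-0.1,"tx":0.39,"ty":0,"tz":0,"roll":0}]' 30; python3 -m crank '[{"fingers":-0.1,"tx":-0.5,"ty":0,"tz":0,"roll":0},{"fingers":-0.1,"tx":-1,"ty":0,"tz":0,"roll":0},{"fingers":-0.1,"tx":-2,"ty":0,"tz":0,"roll":0},{"fingers":-0.1,"tx":-3,"ty":0,"tz":0.5,"roll":0},{"fingers":-0.1,"tx":-3,"ty":0,"tz":1,"roll":0},{"fingers":-0.1,"tx":-3,"ty":0,"tz":2,"roll":0},{"fingers":-0.1,"tx":-3,"ty":0,"tz":2.6,"roll":0},{"fingers":-0.1,"tx":-3,"ty":0,"tz":2.6,"roll":0}]' 30; python3 - <<'E'
from h import *
p,d,X=pts("scene");comps("scene",X,(.597,-.065),.02,.044,.1,.052)
go(.4372,.3449,.15,CY);go(.4372,.3449,.15,CY-90)
E
```

```text
time: 7.35
tool_pos: [0.5971, -0.0649, 0.069]
tool_rot: [1.386, 1.571, -0.723]
contact_force: [-0.3, 1.1, -0.5]
opening: 0.0413
time: 8.35
tool_pos: [0.5425, -0.1555, 0.188]
tool_rot: [-1.328, 1.569, 2.842]
contact_force: [-0.2, 0.7, 0.6]
opening: 0.0415
scene c [299.8 197. ] xy [ 0.5951 -0.0633] enc [ 0.5944 -0.0636] r px 4.5 A 40 z 0.0509
t=8.40 F=[-1.1  0.3 -0.1] open=0.0416 pos=[ 0.5431 -0.1545  0.1881] | tx 0.966 ty -8.695 tz -9.343 roll -0.007  jawhead -31.0 q6 0.13 down -1.0000
t=8.40 F=[-1.1  0.3 -0.1] open=0.0416 pos=[ 0.5431 -0.1545  0.1881] | tx 0.966 ty -8.695 tz -9.343 roll 8.993  jawhead -31.0 q6 0.13 down -1.0000
```

```bash
python3 -m crank '[{"fingers":0.2,"tx":0,"ty":-1,"tz":-0.45,"roll":0},{"fingers":0.2,"tx":0,"ty":-2.1,"tz":-0.9,"roll":0},{"fingers":0.2,"tx":0,"ty":-3.2,"tz":-1.4,"roll":0},{"fingers":0.2,"tx":0,"ty":-4.3,"tz":-1.9,"roll":0},{"fingers":0.2,"tx":0,"ty":-5.4,"tz":-2.4,"roll":0},{"fingers":0.2,"tx":0,"ty":-6.5,"tz":-2.85,"roll":0},{"fingers":0.2,"tx":0,"ty":-7.2,"tz":-3.2,"roll":0},{"fingers":0.2,"tx":0,"ty":-7.2,"tz":-3.2,"roll":0}]' 30; python3 -c "
from h import *
go(.4372,.3449,.15,CY)"
```

```text
time: 9.4
tool_pos: [0.361, 0.1053, 0.1888]
tool_rot: [-1.509, 1.57, 2.669]
contact_force: [0.3, -0.1, 0.5]
opening: 0.0554
t=9.40 F=[ 0.3 -0.1  0.5] open=0.0554 pos=[0.361  0.1053 0.1888] | tx 0.970 ty -1.411 tz -6.125 roll 0.027  jawhead -30.6 q6 0.61 down -1.0000
```

```bash
python3 -m crank '[{"fingers":0.2,"tx":0,"ty":-0.24,"tz":-1.05,"roll":0},{"fingers":0.2,"tx":0,"ty":-0.5,"tz":-2.15,"roll":0},{"fingers":0.2,"tx":0,"ty":-0.75,"tz":-3.25,"roll":0},{"fingers":0.2,"tx":0,"ty":-1,"tz":-4.35,"roll":0},{"fingers":0.2,"tx":0.3,"ty":-1.25,"tz":-5.4,"roll":0},{"fingers":0.2,"tx":0.9,"ty":-1.41,"tz":-6.12,"roll":0},{"fingers":0.2,"tx":0.97,"ty":-1.41,"tz":-6.12,"roll":0},{"fingers":0.2,"tx":0.97,"ty":-1.41,"tz":-6.12,"roll":0}]' 30; python3 -c "
from h import *
go(.4372,.3449,.054,CY)"
```

```text
time: 10.4
tool_pos: [0.4394, 0.3419, 0.1496]
tool_rot: [-0.283, 1.569, -2.392]
contact_force: [-0.4, 0.3, 0.2]
opening: 0.0554
t=10.40 F=[-0.4  0.3  0.2] open=0.0554 pos=[0.4394 0.3419 0.1496] | tx 2.390 ty -0.085 tz -0.040 roll 0.003  jawhead -30.9 q6 1.06 down -1.0000
```

```bash
python3 -m crank '[{"fingers":0.2,"tx":0.5,"ty":0,"tz":0,"roll":0},{"fingers":0.2,"tx":1,"ty":0,"tz":0,"roll":0},{"fingers":0.2,"tx":1,"ty":0,"tz":0,"roll":0},{"fingers":0.2,"tx":1,"ty":0,"tz":0,"roll":0},{"fingers":0.2,"tx":1,"ty":0,"tz":0,"roll":0},{"fingers":0.2,"tx":1,"ty":0,"tz":0,"roll":0},{"fingers":0.2,"tx":1,"ty":0,"tz":0,"roll":0},{"fingers":0.2,"tx":1,"ty":0,"tz":0,"roll":0}]' 30; python3 -c "
from h import *
go(.4372,.3449,.0548,CY)"
```

```text
time: 11.4
tool_pos: [0.4394, 0.3426, 0.1102]
tool_rot: [1.978, 1.571, -0.132]
contact_force: [0.0, 0.1, -0.6]
opening: 0.055
t=11.40 F=[ 0.   0.1 -0.6] open=0.0550 pos=[0.4394 0.3426 0.1102] | tx 1.384 ty -0.077 tz -0.022 roll 0.004  jawhead -30.9 q6 1.06 down -1.0000
```

```bash
python3 -m crank '[{"fingers":0.2,"tx":0.5,"ty":-0.07,"tz":-0.02,"roll":0},{"fingers":0.2,"tx":1,"ty":-0.07,"tz":-0.02,"roll":0},{"fingers":0.2,"tx":1.39,"ty":-0.07,"tz":-0.02,"roll":0},{"fingers":0.2,"tx":1.39,"ty":-0.07,"tz":-0.02,"roll":0},{"fingers":-0.7,"tx":1.39,"ty":-0.07,"tz":-0.02,"roll":0},{"fingers":-0.7,"tx":1.39,"ty":-0.07,"tz":-0.02,"roll":0},{"fingers":-0.7,"tx":1.39,"ty":-0.07,"tz":-0.02,"roll":0},{"fingers":-0.7,"tx":1.39,"ty":-0.07,"tz":-0.02,"roll":0}]' 30;  python3 -c "
from h import *
go(.4372,.3449,.0548,CY)"; python3 -m crank '[{"fingers":-0.7,"tx":-0.5,"ty":0,"tz":0,"roll":0},{"fingers":-0.7,"tx":-1.5,"ty":0,"tz":0,"roll":0},{"fingers":-0.7,"tx":-2.6,"ty":0,"tz":0,"roll":0},{"fingers":-0.7,"tx":-3.5,"ty":0,"tz":0,"roll":0},{"fingers":-0.7,"tx":-3.5,"ty":0,"tz":0,"roll":0},{"fingers":-0.7,"tx":-3.5,"ty":0,"tz":0,"roll":0},{"fingers":-0.7,"tx":-3.5,"ty":0,"tz":0,"roll":0},{"fingers":-0.7,"tx":-3.5,"ty":0,"tz":0,"roll":0}]' 30; python3 -c "
from h import *
go(.36,.1,.195,CY);go(.4771,.0072,.195,CY)"
```

```text
time: 12.4
tool_pos: [0.4377, 0.3449, 0.0551]
tool_rot: [2.601, 1.57, 0.492]
contact_force: [-0.5, 0.7, 4.4]
opening: 0.0331
t=12.40 F=[-0.5  0.7  4.4] open=0.0331 pos=[0.4377 0.3449 0.0551] | tx 0.008 ty -0.011 tz 0.006 roll 0.004  jawhead -30.9 q6 1.07 down -1.0000
time: 13.4
tool_pos: [0.437, 0.3444, 0.1933]
tool_rot: [-0.464, 1.568, -2.574]
contact_force: [-0.1, 1.0, -1.3]
opening: 0.0327
t=13.40 F=[-0.1  1.  -1.3] open=0.0327 pos=[0.437  0.3444 0.1933] | tx -0.032 ty 1.483 tz 6.232 roll 0.004  jawhead -30.9 q6 1.07 down -1.0000
t=13.40 F=[-0.1  1.  -1.3] open=0.0327 pos=[0.437  0.3444 0.1933] | tx -0.035 ty 5.186 tz 6.721 roll 0.004  jawhead -30.9 q6 1.07 down -1.0000
```

```bash
python3 -m crank '[{"fingers":-0.7,"tx":0,"ty":0.25,"tz":1.05,"roll":0},{"fingers":-0.7,"tx":0,"ty":0.5,"tz":2.1,"roll":0},{"fingers":-0.7,"tx":0,"ty":0.75,"tz":3.2,"roll":0},{"fingers":-0.7,"tx":0,"ty":1,"tz":4.3,"roll":0},{"fingers":-0.7,"tx":0,"ty":1.25,"tz":5.4,"roll":0},{"fingers":-0.7,"tx":0,"ty":1.6,"tz":6.25,"roll":0},{"fingers":-0.7,"tx":0,"ty":2.5,"tz":6.4,"roll":0},{"fingers":-0.7,"tx":0,"ty":3.4,"tz":6.5,"roll":0}]' 30; python3 -m crank '[{"fingers":-0.7,"tx":0,"ty":0.6,"tz":0.1,"roll":0},{"fingers":-0.7,"tx":0,"ty":1.2,"tz":0.15,"roll":0},{"fingers":-0.7,"tx":0,"ty":1.6,"tz":0.2,"roll":0},{"fingers":-0.7,"tx":0.8,"ty":1.79,"tz":0.22,"roll":0},{"fingers":-0.7,"tx":1.5,"ty":1.79,"tz":0.22,"roll":0},{"fingers":-0.7,"tx":2.1,"ty":1.79,"tz":0.22,"roll":0},{"fingers":-0.7,"tx":2.1,"ty":1.79,"tz":0.22,"roll":0},{"fingers":-0.7,"tx":2.1,"ty":1.79,"tz":0.22,"roll":0}]' 30; python3 -c "
from h import *
go(.4771,.0072,.085,CY)"
```

```text
time: 14.4
tool_pos: [0.4212, 0.0507, 0.1945]
tool_rot: [2.039, 1.571, -0.072]
contact_force: [0.4, 0.1, -0.7]
opening: 0.0327
time: 15.4
tool_pos: [0.4782, 0.0074, 0.1112]
tool_rot: [1.889, 1.57, -0.22]
contact_force: [0.0, 0.3, -1.1]
opening: 0.0329
t=15.40 F=[ 0.   0.3 -1.1] open=0.0329 pos=[0.4782 0.0074 0.1112] | tx 0.655 ty -0.020 tz 0.019 roll 0.005  jawhead -30.9 q6 0.39 down -1.0000
```

```bash
python3 -m crank '[{"fingers":-0.7,"tx":0.15,"ty":-0.02,"tz":0.02,"roll":0},{"fingers":-0.7,"tx":0.3,"ty":-0.02,"tz":0.02,"roll":0},{"fingers":-0.7,"tx":0.4,"ty":-0.02,"tz":0.02,"roll":0},{"fingers":-0.7,"tx":0.5,"ty":-0.02,"tz":0.02,"roll":0},{"fingers":-0.7,"tx":0.6,"ty":-0.02,"tz":0.02,"roll":0},{"fingers":-0.7,"tx":0.67,"ty":-0.02,"tz":0.02,"roll":0},{"fingers":-0.7,"tx":0.67,"ty":-0.02,"tz":0.02,"roll":0},{"fingers":-0.7,"tx":0.67,"ty":-0.02,"tz":0.02,"roll":0}]' 30; python3 -c "
from h import *
go(.4771,.0072,.0685,CY);print(observe()['torque'])"
```

```text
time: 16.4
tool_pos: [0.4767, 0.0071, 0.0838]
tool_rot: [1.458, 1.571, -0.651]
contact_force: [0.2, 0.2, -1.4]
opening: 0.033
t=16.40 F=[ 0.2  0.2 -1.4] open=0.0330 pos=[0.4767 0.0071 0.0838] | tx 0.382 ty 0.008 tz -0.007 roll 0.004  jawhead -30.9 q6 0.39 down -1.0000
[-0.09456609 -0.05575275 -0.03995323]
```

Free of contact and already in the bore. I lower it, release and withdraw to the front.

```bash
python3 -m crank '[{"fingers":-0.7,"tx":0.15,"ty":0,"tz":0,"roll":0},{"fingers":-0.7,"tx":0.3,"ty":0,"tz":0,"roll":0},{"fingers":-0.7,"tx":0.37,"ty":0,"tz":0,"roll":0},{"fingers":-0.7,"tx":0.37,"ty":0,"tz":0,"roll":0},{"fingers":0.1,"tx":0.37,"ty":0,"tz":0,"roll":0},{"fingers":0.1,"tx":0.37,"ty":0,"tz":0,"roll":0},{"fingers":0.1,"tx":0.37,"ty":0,"tz":0,"roll":0},{"fingers":0.1,"tx":0.37,"ty":0,"tz":0,"roll":0}]' 30; python3 -m crank '[{"fingers":0.1,"tx":-0.5,"ty":0,"tz":0,"roll":0},{"fingers":0.1,"tx":-1,"ty":0,"tz":0,"roll":0},{"fingers":0.1,"tx":-2,"ty":0,"tz":0,"roll":0},{"fingers":0.1,"tx":-3,"ty":0,"tz":0,"roll":0},{"fingers":0.1,"tx":-4,"ty":0,"tz":0,"roll":0},{"fingers":0.1,"tx":-5,"ty":0,"tz":0,"roll":0},{"fingers":0.1,"tx":-6,"ty":0,"tz":0,"roll":0},{"fingers":0.1,"tx":-6,"ty":0,"tz":0,"roll":0}]' 30; python3 - <<'E'
from h import *
X={}
for n in("scene","top"):
    p,d,X=pts(n);comps(n,X,(.597,-.065),.02,.044,.1,.052);comps(n,X,(.477,.007),.025,.044,.1,.052)
    ex=np.array([np.cos(np.radians(59.1)),np.sin(np.radians(59.1))]);ey=np.array([-ex[1],ex[0]])
    q=X[...,:2]-[.548,-.010+(-.002 if n=="top" else .002)];a=q@ex;b=q@ey
    m=(abs(b)<.05)&(a>.03)&(a<.12)&(X[...,2]>.205)&(X[...,2]<.24); print("bar",m.sum(),a[m].mean(),b[m].mean(),np.percentile(X[m][:,2],[50,95]))
go(.5496,.1,.3,CY-90)
E
```

```text
time: 17.4
tool_pos: [0.4767, 0.0071, 0.069]
tool_rot: [1.683, 1.57, -0.426]
contact_force: [0.1, -0.4, 0.5]
opening: 0.0505
time: 18.4
tool_pos: [0.4777, 0.007, 0.3119]
tool_rot: [1.952, 1.564, -0.157]
contact_force: [0.2, 0.6, 0.8]
opening: 0.0507
scene c [299.8 196.9] xy [ 0.5951 -0.0636] enc [ 0.5944 -0.0636] r px 4.5 A 43 z 0.0515
scene c [324.8 239.1] xy [0.4752 0.0101] enc [0.4751 0.0104] r px 6.4 A 79 z 0.0515
bar 178 0.07235253888046154 0.0004638059888775691 [0.22274201 0.22540509]
bar 138 0.07303980033567146 -0.015800951457897852 [0.22293391 0.22541123]
t=18.50 F=[ 0.1 -0.6 -0.1] open=0.0502 pos=[0.4763 0.0072 0.3085] | tx 0.213 ty 0.383 tz -2.932 roll -8.996  jawhead -30.9 q6 0.39 down -1.0000
```

```bash
python3 -c "
from h import *
go(.5853,.0524,.3,CY-90)"
```

```text
t=18.50 F=[ 0.1 -0.6 -0.1] open=0.0502 pos=[0.4763 0.0072 0.3085] | tx 0.213 ty 1.759 tz -2.368 roll -8.996  jawhead -30.9 q6 0.39 down -1.0000
```

```bash
python3 -m crank '[{"fingers":0,"tx":0,"ty":0,"tz":0,"roll":-1},{"fingers":0,"tx":0,"ty":0,"tz":0,"roll":-2},{"fingers":0,"tx":0,"ty":0.1,"tz":-0.1,"roll":-3},{"fingers":0,"tx":0,"ty":0.4,"tz":-0.5,"roll":-4},{"fingers":0,"tx":0,"ty":0.8,"tz":-1,"roll":-5},{"fingers":0,"tx":0,"ty":1.1,"tz":-1.5,"roll":-6},{"fingers":0,"tx":0,"ty":1.5,"tz":-2,"roll":-7},{"fingers":0,"tx":0,"ty":1.76,"tz":-2.37,"roll":-8}]' 30; python3 -m crank '[{"fingers":0,"tx":0,"ty":0,"tz":0,"roll":-1},{"fingers":0,"tx":0,"ty":0,"tz":0,"roll":-1},{"fingers":0,"tx":0,"ty":0,"tz":0,"roll":-1},{"fingers":0,"tx":0,"ty":0,"tz":0,"roll":-1},{"fingers":0,"tx":0,"ty":0,"tz":0,"roll":-1},{"fingers":0,"tx":0,"ty":0,"tz":0,"roll":-1},{"fingers":0,"tx":0,"ty":0,"tz":0,"roll":-1},{"fingers":0,"tx":0,"ty":0,"tz":0,"roll":-1}]' 30; python3 - <<'E'
from h import *
go(.5853,.0524,.226,CY-90)
a,d,X=pts("scene");cv2.imwrite("pics/h1.png",cv2.resize(a[120:270,200:400,::-1],None,fx=4,fy=4))
E
```

```text
time: 19.5
tool_pos: [0.5859, 0.0528, 0.3066]
tool_rot: [-2.453, 1.567, 3.123]
contact_force: [0.8, -0.2, 0.4]
opening: 0.0457
time: 20.5
tool_pos: [0.5856, 0.0524, 0.3089]
tool_rot: [-0.36, 1.571, -0.899]
contact_force: [0.8, 0.3, 0.1]
opening: 0.0463
t=20.50 F=[0.8 0.3 0.1] open=0.0463 pos=[0.5856 0.0524 0.3089] | tx 2.073 ty -0.004 tz -0.007 roll 0.003  jawhead 59.1 q6 -1.07 down -1.0000
```

View pics/h1.png

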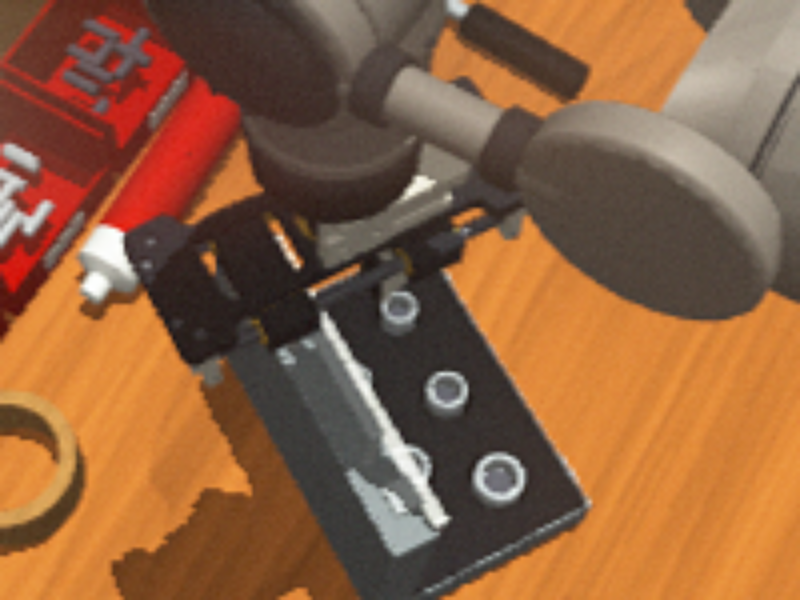

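Both loose sockets stand in their bores, at about (398,310) and (497,478) in the crop, and the gripper is square across the bar. I descend and grip.

```bash
python3 -m crank '[{"fingers":0,"tx":0.6,"ty":0,"tz":0,"roll":0},{"fingers":0,"tx":1.2,"ty":0,"tz":0,"roll":0},{"fingers":0,"tx":1.7,"ty":0,"tz":0,"roll":0},{"fingers":0,"tx":2.07,"ty":0,"tz":0,"roll":0},{"fingers":0,"tx":2.07,"ty":0,"tz":0,"roll":0},{"fingers":0,"tx":2.07,"ty":0,"tz":0,"roll":0},{"fingers":-1,"tx":2.07,"ty":0,"tz":0,"roll":0},{"fingers":-1,"tx":2.07,"ty":0,"tz":0,"roll":0}]' 20; python3 -m crank '[{"fingers":-1,"tx":0,"ty":0,"tz":0,"roll":0},{"fingers":-1,"tx":0,"ty":0,"tz":0,"roll":0},{"fingers":-1,"tx":0,"ty":0,"tz":0,"roll":0},{"fingers":-1,"tx":0,"ty":0,"tz":0,"roll":0},{"fingers":-1,"tx":0,"ty":0,"tz":0,"roll":0},{"fingers":-1,"tx":0,"ty":0,"tz":0,"roll":0},{"fingers":-1,"tx":0,"ty":0,"tz":0,"roll":0},{"fingers":-1,"tx":0,"ty":0,"tz":0,"roll":0}]' 20; python3 - <<'E'
from h import *
go(.5853,.0524,.226,CY-90)
r=.1805;p0=90.9
for n in range(0,25):
    p=np.radians(p0+(4.45-p0)*n/24);print(n,"ty %.3f tx %.3f"%((-r*np.cos(p)+r*np.cos(np.radians(p0)))/.04,-(r*np.sin(p)-r*np.sin(np.radians(p0)))/.04))
E
```

```text
time: 21.55
tool_pos: [0.5859, 0.0524, 0.2267]
tool_rot: [0.435, 1.57, -0.103]
contact_force: [0.2, 0.3, -0.5]
opening: 0.0305
time: 22.55
tool_pos: [0.5857, 0.0524, 0.2262]
tool_rot: [-0.011, 1.571, -0.55]
contact_force: [-0.7, -1.5, 1.6]
opening: 0.0092
t=22.55 F=[-0.7 -1.5  1.6] open=0.0092 pos=[0.5857 0.0524 0.2262] | tx 0.004 ty -0.005 tz -0.008 roll 0.004  jawhead 59.1 q6 -1.07 down -1.0000
0 ty 0.000 tx -0.000
1 ty -0.284 tx 0.004
2 ty -0.566 tx 0.027
3 ty -0.847 tx 0.067
4 ty -1.125 tx 0.124
5 ty -1.399 tx 0.199
6 ty -1.667 tx 0.291
7 ty -1.929 tx 0.400
8 ty -2.184 tx 0.525
9 ty -2.430 tx 0.665
10 ty -2.667 tx 0.821
11 ty -2.894 tx 0.991
12 ty -3.109 tx 1.176
13 ty -3.313 tx 1.373
14 ty -3.504 tx 1.583
15 ty -3.681 tx 1.805
16 ty -3.844 tx 2.037
17 ty -3.992 tx 2.279
18 ty -4.125 tx 2.529
19 ty -4.241 tx 2.788
20 ty -4.341 tx 3.053
21 ty -4.424 tx 3.325
22 ty -4.490 tx 3.600
23 ty -4.539 tx 3.880
24 ty -4.570 tx 4.162
```

```bash
python3 -m crank '[{"fingers":-1,"tx":0.004,"ty":-0.284,"tz":0,"roll":0},{"fingers":-1,"tx":0.027,"ty":-0.566,"tz":0,"roll":0},{"fingers":-1,"tx":0.067,"ty":-0.847,"tz":0,"roll":0},{"fingers":-1,"tx":0.124,"ty":-1.125,"tz":0,"roll":0},{"fingers":-1,"tx":0.199,"ty":-1.399,"tz":0,"roll":0},{"fingers":-1,"tx":0.291,"ty":-1.667,"tz":0,"roll":0},{"fingers":-1,"tx":0.4,"ty":-1.929,"tz":0,"roll":0},{"fingers":-1,"tx":0.525,"ty":-2.184,"tz":0,"roll":0}]' 20; cat >> h.py <<'E'
def lid():
    go(.548-.110*.5135,-.010-.110*.858,.058)
    o=observe();a=(o["tool_pos"][:2]-[.548,-.010])@[.5135,.858]-.070;z=o["tool_pos"][2]-.0075-.038
    print("r %.4f th %.1f deg"%(np.hypot(a,z),np.degrees(np.arctan2(z,-a))-4.45))
E
python3 -c "
from h import *
lid()"
```

```text
time: 23.55
tool_pos: [0.5404, -0.0232, 0.2046]
tool_rot: [-2.453, 1.57, -2.992]
contact_force: [1.0, 0.7, -0.2]
opening: 0.0094
t=23.55 F=[ 1.   0.7 -0.2] open=0.0094 pos=[ 0.5404 -0.0232  0.2046] | tx 3.666 ty -2.368 tz -0.006  jawhead 59.1 q6 -1.22 down -1.0000
r 0.1805 th 57.4 deg
```

Forces are small and the radius matches. I continue with the next third, shifts relative to row 8 of the table.

```bash
python3 -m crank '[{"fingers":-1,"tx":0.14,"ty":-0.246,"tz":0,"roll":0},{"fingers":-1,"tx":0.296,"ty":-0.483,"tz":0,"roll":0},{"fingers":-1,"tx":0.466,"ty":-0.71,"tz":0,"roll":0},{"fingers":-1,"tx":0.651,"ty":-0.925,"tz":0,"roll":0},{"fingers":-1,"tx":0.848,"ty":-1.129,"tz":0,"roll":0},{"fingers":-1,"tx":1.058,"ty":-1.32,"tz":0,"roll":0},{"fingers":-1,"tx":1.28,"ty":-1.497,"tz":0,"roll":0},{"fingers":-1,"tx":1.512,"ty":-1.66,"tz":0,"roll":0}]' 20; python3 - <<'E'
from h import *
lid()
a,d,X=pts("scene");b,d,X=pts("top");w=np.hstack([cv2.resize(a[140:270,230:360],None,fx=3,fy=3),cv2.resize(b[160:290,230:360],None,fx=3,fy=3)]);cv2.imwrite("pics/l1.png",w[...,::-1])
E
```

```text
time: 24.55
tool_pos: [0.5064, -0.08, 0.1439]
tool_rot: [-2.351, 1.571, -2.889]
contact_force: [-1.0, 2.2, 0.6]
opening: 0.0093
t=24.55 F=[-1.   2.2  0.6] open=0.0093 pos=[ 0.5064 -0.08    0.1439] | tx 2.149 ty -0.715 tz -0.007  jawhead 59.1 q6 -1.34 down -1.0000
r 0.1806 th 28.6 deg
```

View pics/l1.png

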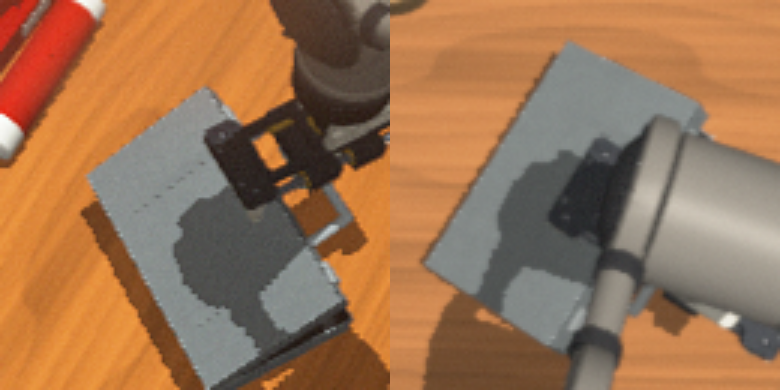

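The lid is at about 29 degrees and the handle is gripped in its middle (left crop, near (290,180)). I close the last part.

```bash
python3 -m crank '[{"fingers":-1,"tx":0.242,"ty":-0.148,"tz":0,"roll":0},{"fingers":-1,"tx":0.492,"ty":-0.281,"tz":0,"roll":0},{"fingers":-1,"tx":0.751,"ty":-0.397,"tz":0,"roll":0},{"fingers":-1,"tx":1.016,"ty":-0.497,"tz":0,"roll":0},{"fingers":-1,"tx":1.288,"ty":-0.58,"tz":0,"roll":0},{"fingers":-1,"tx":1.563,"ty":-0.646,"tz":0,"roll":0},{"fingers":-1,"tx":1.843,"ty":-0.695,"tz":0,"roll":0},{"fingers":-1,"tx":2,"ty":-0.715,"tz":0,"roll":0}]' 20; python3 -c "
from h import *
lid()"
```

```text
time: 25.65
tool_pos: [0.4921, -0.1041, 0.0638]
tool_rot: [2.894, 1.57, 2.355]
contact_force: [-0.7, 2.9, -1.5]
opening: 0.0092
t=25.65 F=[-0.7  2.9 -1.5] open=0.0092 pos=[ 0.4921 -0.1041  0.0638] | tx 0.145 ty -0.014 tz -0.009  jawhead 59.1 q6 -1.39 down -1.0000
r 0.1804 th 1.4 deg
```

```bash
python3 -m crank '[{"fingers":-1,"tx":0.03,"ty":-0.003,"tz":0,"roll":0},{"fingers":-1,"tx":0.06,"ty":-0.006,"tz":0,"roll":0},{"fingers":-1,"tx":0.09,"ty":-0.008,"tz":0,"roll":0},{"fingers":-1,"tx":0.12,"ty":-0.01,"tz":0,"roll":0},{"fingers":-1,"tx":0.12,"ty":-0.01,"tz":0,"roll":0},{"fingers":-1,"tx":0.12,"ty":-0.01,"tz":0,"roll":0},{"fingers":-1,"tx":0.12,"ty":-0.01,"tz":0,"roll":0},{"fingers":-1,"tx":0.12,"ty":-0.01,"tz":0,"roll":0}]' 20; python3 -c "
from h import *
lid()"
```

```text
time: 26.65
tool_pos: [0.492, -0.1043, 0.061]
tool_rot: [0.252, 1.57, -0.286]
contact_force: [-3.3, 4.9, 10.1]
opening: 0.0092
t=26.65 F=[-3.3  4.9 10.1] open=0.0092 pos=[ 0.492  -0.1043  0.061 ] | tx 0.075 ty -0.008 tz -0.011  jawhead 59.1 q6 -1.39 down -1.0000
r 0.1803 th 0.5 deg
```

```bash
python3 -m crank '[{"fingers":-1,"tx":0.02,"ty":0,"tz":0,"roll":0},{"fingers":-1,"tx":0.04,"ty":0,"tz":0,"roll":0},{"fingers":-1,"tx":0.06,"ty":0,"tz":0,"roll":0},{"fingers":-1,"tx":0.06,"ty":0,"tz":0,"roll":0},{"fingers":-1,"tx":0.06,"ty":0,"tz":0,"roll":0},{"fingers":-1,"tx":0.06,"ty":0,"tz":0,"roll":0},{"fingers":-1,"tx":0.06,"ty":0,"tz":0,"roll":0},{"fingers":-1,"tx":0.06,"ty":0,"tz":0,"roll":0}]' 20; python3 - <<'E'
from h import *
lid()
for n in("scene","top"):
    p,d,X=pts(n);q=X[...,:2]-[.548,-.010+(-.002 if n=="top" else .002)];a=q@[.5135,.858];b=q@[-.858,.5135]
    m=(abs(b)<.105)&(abs(a)<.06)&(X[...,2]>.05)&(X[...,2]<.08)
    A=np.c_[a[m],b[m],np.ones(m.sum())];c,*_=np.linalg.lstsq(A,X[m][:,2],rcond=None);r=X[m][:,2]-A@c
    k=abs(r)<.003;c,*_=np.linalg.lstsq(A[k],X[m][k,2],rcond=None);print(n,k.sum(),c.round(4))
E
```

```text
time: 27.65
tool_pos: [0.4924, -0.1046, 0.06]
tool_rot: [0.104, 1.568, -0.435]
contact_force: [-7.2, 5.5, 23.5]
opening: 0.0094
t=27.65 F=[-7.2  5.5 23.5] open=0.0094 pos=[ 0.4924 -0.1046  0.06  ] | tx 0.051 ty -0.008 tz -0.021  jawhead 59.2 q6 -1.39 down -1.0000
r 0.1803 th 0.2 deg
scene 2628 [ 0.0019 -0.0001  0.0688]
top 2961 [-0.0013 -0.001   0.0686]
```

Shut: the lid's top plane is flat to about 0.002 rad and the stop pushes back at 23 N. Next, the table for raising it.

```bash
python3 -c "
import numpy as np
p=np.radians(4.45+45*np.arange(17)/16);print(np.c_[np.arange(17),-(np.sin(p)-np.sin(p[0]))*4.5125-.085,(np.cos(p[0])-np.cos(p))*4.5125].round(3))"
```

```text
[[ 0.    -0.085  0.   ]
 [ 1.    -0.305  0.023]
 [ 2.    -0.524  0.056]
 [ 3.    -0.741  0.1  ]
 [ 4.    -0.956  0.155]
 [ 5.    -1.168  0.22 ]
 [ 6.    -1.376  0.295]
 [ 7.    -1.58   0.381]
 [ 8.    -1.78   0.476]
 [ 9.    -1.975  0.582]
 [10.    -2.164  0.696]
 [11.    -2.348  0.82 ]
 [12.    -2.525  0.953]
 [13.    -2.696  1.094]
 [14.    -2.86   1.243]
 [15.    -3.016  1.401]
 [16.    -3.164  1.565]]
```

```bash
python3 -m crank '[{"fingers":-1,"tx":-0.085,"ty":0,"tz":0,"roll":0},{"fingers":-1,"tx":-0.3,"ty":0.023,"tz":0,"roll":0},{"fingers":-1,"tx":-0.524,"ty":0.056,"tz":0,"roll":0},{"fingers":-1,"tx":-0.741,"ty":0.1,"tz":0,"roll":0},{"fingers":-1,"tx":-0.956,"ty":0.155,"tz":0,"roll":0},{"fingers":-1,"tx":-1.168,"ty":0.22,"tz":0,"roll":0},{"fingers":-1,"tx":-1.376,"ty":0.295,"tz":0,"roll":0},{"fingers":-1,"tx":-1.58,"ty":0.381,"tz":0,"roll":0}]' 30; python3 -c "
from h import *
lid()"
```

```text
time: 28.75
tool_pos: [0.4999, -0.0915, 0.1212]
tool_rot: [-0.56, 1.57, -1.098]
contact_force: [3.6, 0.6, -4.9]
opening: 0.0091
t=28.75 F=[ 3.6  0.6 -4.9] open=0.0091 pos=[ 0.4999 -0.0915  0.1212] | tx 1.581 ty -0.383 tz -0.017  jawhead 59.1 q6 -1.36 down -1.0000
r 0.1812 th 20.3 deg
```

Lid rising as planned. The second half follows, relative to row 7.

```bash
python3 -m crank '[{"fingers":-1,"tx":-0.2,"ty":0.095,"tz":0,"roll":0},{"fingers":-1,"tx":-0.395,"ty":0.201,"tz":0,"roll":0},{"fingers":-1,"tx":-0.584,"ty":0.315,"tz":0,"roll":0},{"fingers":-1,"tx":-0.768,"ty":0.439,"tz":0,"roll":0},{"fingers":-1,"tx":-0.945,"ty":0.572,"tz":0,"roll":0},{"fingers":-1,"tx":-1.116,"ty":0.713,"tz":0,"roll":0},{"fingers":-1,"tx":-1.28,"ty":0.862,"tz":0,"roll":0},{"fingers":-1,"tx":-1.584,"ty":1.184,"tz":0,"roll":0}]' 30; python3 -m crank '[{"fingers":-1,"tx":0,"ty":0,"tz":0,"roll":0},{"fingers":-1,"tx":0,"ty":0,"tz":0,"roll":0},{"fingers":-1,"tx":0,"ty":0,"tz":0,"roll":0},{"fingers":-1,"tx":0,"ty":0,"tz":0,"roll":0},{"fingers":-1,"tx":0,"ty":0,"tz":0,"roll":0},{"fingers":-1,"tx":0,"ty":0,"tz":0,"roll":0},{"fingers":-1,"tx":0,"ty":0,"tz":0,"roll":0},{"fingers":-1,"tx":0,"ty":0,"tz":0,"roll":0}]' 30; python3 - <<'E'
from h import *
lid()
for n in("scene","top"):
    p,d,X=pts(n);q=X[...,:2]-[.548,-.010+(-.002 if n=="top" else .002)];a=q@[.5135,.858];b=q@[-.858,.5135]
    m=(abs(b)<.1)&(abs(a-.03)<.06)&(X[...,2]>.07)&(X[...,2]<.17)
    A=np.c_[a[m],b[m],np.ones(m.sum())];c=None;k=np.ones(m.sum(),bool)
    for _ in range(6): c,*_=np.linalg.lstsq(A[k],X[m][k,2],rcond=None);k=abs(X[m][:,2]-A@c)<.006
    print(n,k.sum(),c.round(3),"lid deg",np.degrees(np.arctan(-c[0])).round(1))
    if n=="scene": a0=p
w=np.hstack([cv2.resize(a0[140:270,230:360],None,fx=3,fy=3),cv2.resize(p[160:290,230:360],None,fx=3,fy=3)]);cv2.imwrite("pics/f1.png",w[...,::-1])
E
```

```text
time: 29.75
tool_pos: [0.5233, -0.0523, 0.1852]
tool_rot: [-1.498, 1.567, -2.037]
contact_force: [-2.4, -8.0, 6.0]
opening: 0.0093
time: 30.75
tool_pos: [0.5235, -0.052, 0.1855]
tool_rot: [-1.153, 1.568, -1.691]
contact_force: [-2.7, -8.0, 8.5]
opening: 0.0085
t=30.75 F=[-2.7 -8.   8.5] open=0.0085 pos=[ 0.5235 -0.052   0.1855] | tx 3.192 ty -1.525 tz -0.019  jawhead 59.1 q6 -1.27 down -1.0000
r 0.1835 th 45.3 deg
scene 2729 [-0.965 -0.001  0.148] lid deg 44.0
top 1399 [-0.972 -0.002  0.15 ] lid deg 44.2
```

View pics/f1.png

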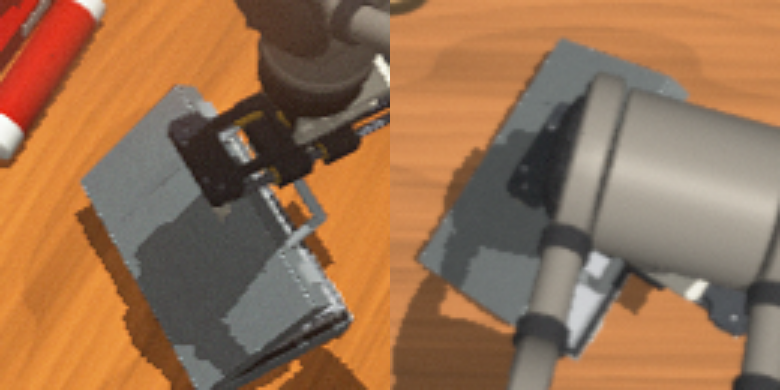

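```bash
python3 -m crank '[{"fingers":-1,"tx":0.01,"ty":0.01,"tz":0,"roll":0},{"fingers":-1,"tx":0.02,"ty":0.02,"tz":0,"roll":0},{"fingers":-1,"tx":0.038,"ty":0.032,"tz":0,"roll":0},{"fingers":-1,"tx":0.038,"ty":0.032,"tz":0,"roll":0},{"fingers":-1,"tx":0.038,"ty":0.032,"tz":0,"roll":0},{"fingers":-1,"tx":0.038,"ty":0.032,"tz":0,"roll":0},{"fingers":-1,"tx":0.038,"ty":0.032,"tz":0,"roll":0},{"fingers":-1,"tx":0.038,"ty":0.032,"tz":0,"roll":0}]' 30; python3 - <<'E'
from h import *
lid();print(abs(observe()["qvel"]).max())
for n in("scene","top"):
    p,d,X=pts(n);q=X[...,:2]-[.548,-.010+(-.002 if n=="top" else .002)];a=q@[.5135,.858];b=q@[-.858,.5135]
    m=(abs(b)<.12)&(a>-.075)&(a<.07)&(X[...,2]>.03)&(X[...,2]<.1)
    h,e=np.histogram(X[m][:,2],bins=np.arange(.03,.105,.005));print(n,h)
    m&=(X[...,2]>.055)&(X[...,2]<.068)&(a<0);print(m.sum(),np.c_[a[m],b[m],X[m][:,2]][::8].round(3).tolist()[:14])
b=(slice(225,280),slice(270,330));cv2.imwrite("pics/f2.png",cv2.resize(p[b][...,::-1],None,fx=8,fy=8))
E
```

```text
time: 31.85
tool_pos: [0.5234, -0.0523, 0.185]
tool_rot: [-1.303, 1.565, -1.842]
contact_force: [-9.8, -13.0, 17.4]
opening: 0.0086
t=31.85 F=[ -9.8 -13.   17.4] open=0.0086 pos=[ 0.5234 -0.0523  0.185 ] | tx 3.183 ty -1.507 tz -0.021  jawhead 59.1 q6 -1.27 down -1.0000
r 0.1833 th 45.1 deg
0.0017017501128065535
scene [ 24 156  38  13   6  27 135   9   4  31 173 187 204 202]
160 [[-0.06, -0.087, 0.061], [-0.057, -0.077, 0.062], [-0.055, -0.068, 0.061], [-0.06, -0.043, 0.064], [-0.056, -0.025, 0.062], [-0.054, -0.016, 0.062], [-0.061, -0.006, 0.06], [-0.059, 0.003, 0.061], [-0.057, 0.012, 0.061], [-0.055, 0.02, 0.059], [-0.055, 0.042, 0.063], [-0.058, 0.051, 0.064], [-0.059, 0.066, 0.062], [-0.061, 0.083, 0.061]]
top [ 11 108  11   1   0  47 145   5   0   4 120 159 122 110]
197 [[-0.031, 0.03, 0.059], [-0.031, 0.036, 0.058], [-0.035, 0.037, 0.06], [-0.036, 0.039, 0.058], [-0.035, 0.042, 0.062], [-0.039, 0.043, 0.061], [-0.046, 0.045, 0.06], [-0.036, 0.063, 0.058], [-0.042, 0.062, 0.058], [-0.041, 0.066, 0.058], [-0.058, 0.055, 0.065], [-0.053, 0.061, 0.061], [-0.048, 0.067, 0.062], [-0.043, 0.073, 0.062]]
```

View pics/f2.png

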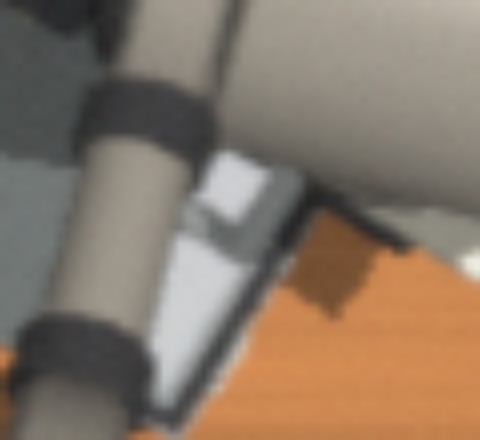

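The inner lid's top lies at z of about 0.061, so it is shut. The radial correction raised the force, so I reverse it.

```bash
python3 -m crank '[{"fingers":-1,"tx":-0.01,"ty":-0.01,"tz":0,"roll":0},{"fingers":-1,"tx":-0.02,"ty":-0.02,"tz":0,"roll":0},{"fingers":-1,"tx":-0.04,"ty":-0.035,"tz":0,"roll":0},{"fingers":-1,"tx":-0.06,"ty":-0.05,"tz":0,"roll":0},{"fingers":-1,"tx":-0.06,"ty":-0.05,"tz":0,"roll":0},{"fingers":-1,"tx":-0.06,"ty":-0.05,"tz":0,"roll":0},{"fingers":-1,"tx":-0.06,"ty":-0.05,"tz":0,"roll":0},{"fingers":-1,"tx":-0.06,"ty":-0.05,"tz":0,"roll":0}]' 30; python3 -c "
from h import *
lid()"
```

```text
time: 32.95
tool_pos: [0.5235, -0.0519, 0.1856]
tool_rot: [-1.022, 1.569, -1.561]
contact_force: [-1.1, -5.7, 3.7]
opening: 0.0092
t=32.95 F=[-1.1 -5.7  3.7] open=0.0092 pos=[ 0.5235 -0.0519  0.1856] | tx 3.193 ty -1.532 tz -0.017  jawhead 59.1 q6 -1.28 down -1.0000
r 0.1836 th 45.3 deg
```

Force is down to about 7 N. The lid is held steady at about 44–45 degrees, with the bar gripped (opening 9.2 mm) and the inner lid shut. I hand in.

```bash
python3 -c "
from cell import *
print(hand_in())"
```

```text
the job is handed in; nothing more can be done
None
```

The job is done and handed in at about 33 s of the 72 s allowed; `hand_in()` gives no verdict. Both loose sockets are in their bores. I brought the outer lid shut by its handle, then raised it alone to about half open, and the gripper is still holding the handle.

- **Sockets:** after release, the scene camera showed both sockets upright in the right bores. Their tops were at z ≈ 0.0515 m, against 0.052 m for fully down. I did not check them again once the lids were shut.
- **Both lids shut:** the outer lid's top measured flat to about 0.002 rad at z ≈ 0.069 m, and the stop pushed back with about 23 N. I could not see the inner lid at that moment.
- **Final state:**
  - The outer lid is at about 44° from the cameras and 45° from the arm position.
  - The inner lid's top is at z ≈ 0.061 m, which is its shut height.
  - The bar is gripped, with an opening of 9.2 mm and a grip set to 30 N. About 7 N of force remains at the wrist.

**Disagreements and gaps:**
- The two cameras differed by about 4 mm in y, so I worked from their average.
- At the end, the handle's radius from the hinge, worked out from the arm position, was about 3 mm too large. One small correction for this raised the force to about 24 N, so I reversed it.
- I did not measure whether the bystander items had moved. The wrist forces showed no unplanned contact, but I only read them at the end of each move.

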